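# Put the thermometer back in its case

## Robot

A 6-joint arm with a two-finger parallel gripper is mounted at the origin on the work surface. World frame = base frame: x ahead of the robot, y to its left, z up, the work surface at z = 0. Lengths are in m, angles in rad, forces in N, time in s.
With the tool pointing down it reaches from about 0.225 to 0.725 m from the base axis. Payload 3.1 kg.
Tool frame: the origin (TCP) lies at the very end of the fingers, on their centre line; the grasp point (between the pads) lies bot.tcp_to_grasp behind it (bot.tcp_to_grasp is the distance from the TCP to the grasp point, in m); z points along the fingers, y is the line along which they close (so a half turn about z gives the same grasp; the last joint's range is limited). The gripper opens to 85 mm and grips with 20 to 120 N. Pads are 22 mm wide; open, the fingers measure 114 mm over their backs; the gripper's body (76 mm by 85 mm) begins 54 mm behind the grasp point. The pads swing forward as they close: fully open they stand 13 mm farther back than shut.
Start: joints at [-1.406, 0.048, 0.099, 1.622, 0, 1.443], TCP at [0.152, -0.503, 0.231] pointing down, gripper open.
Joint ranges: [-2.91, 2.91], [-0.99, 1.94], [-1.21, 1.42], [-2.12, 2.29], [-1.49, 1.47], [-3.14, 3.14]. Speed limits (rad/s): [2.79, 2.79, 3.14, 3.14, 3.14, 3.14].

## Interface

Orientations are given as a rotation vector (axis times angle).
In Python, from cell import sensors, eyes, close_job, bot gives the robot as it stands.
- The arm moves only by the tool arm_command, never from a script. Its argument "targets" is a list that holds one entry, the list of rows, each a list of 7 numbers: the shift along the world's x, y, z in units of 20 mm (1.0 is 20 mm), then the turn, a rotation vector about the world's x, y, z in units of 0.1 rad (1.0 is 0.1 rad), then the finger opening in mm, from 0 to 85.4. In form: [[[x, y, z, ax, ay, az, gripper], ...]]. A call has 1 to 10 rows; each row shifts and turns the commanded pose from where the row before left it; what a row does not reach is not made up. A row lasts 1/12 s, in which the tool goes at most 41.7 mm and 7.16 degrees, less where a joint would pass 70% of its speed; a pose out of reach is approached as far as the arm can. A call with a number of a shift or a turn outside -1 to 1 is refused whole. A call with a gripper value outside its range is refused whole. The fingers move at their own pace and stop on an object; "force" is the grip in N (left out, the last holds). Time passes only in rows, so rows that do not move let the fingers close. It gives the time, the measured TCP pose, the force, the opening and the grip force at its end, in the units of the state.
- sensors.state(): the state, without advancing time (a new reading comes with each control period).
- eyes.read_camera(name): name is "side" or "top" or "wrist"; returns a dict with "frame" (384x512x3 uint8, red, green, blue), "z_map" (384x512 float32, m along the optical axis (not along the pixel's ray), 0 where there is no reading), "intrinsics" (3x3 intrinsics, pixels), "dist_coeffs" ([k1, k2, p1, p2, k3] as OpenCV has them; the pictures are not rectified), "rvec" (rotation vector, rad) and "tvec" (3), from world to camera coordinates, as OpenCV has them; the wrist camera has in their place "T_tool_cam" (4x4, takes a point from camera to tool coordinates, whose origin is the TCP and whose axes are the flange's). Camera axes: x right, y down, z forward; pixel columns grow to the right and rows downward; lengths in m; the calibration is good to about 2 mm. A picture is of the moment at which its call begins: read the wrist's pose just before it.
- close_job(): hands the job in; it is judged then, once.
The state is a dict: "time": time; "joint_positions": joint angles; "joint_velocities": joint speeds; "joint_torque": joint torques, N m; "tool_pos": TCP position; "tcp_rot": TCP orientation; "ft_force": force on the tool from outside, world axes, zero at the start; "torque": the same for the moment, N m; "width": finger opening in m; "grasp_force": force on a finger pad.
Only numpy, scipy, OpenCV 4.12 (cv2) and the standard library are available. Lean on these libraries where they do the work, as an engineer would, in place of code of your own. Each camera call takes 0.05 s, during which the arm holds its last target. There are 200 camera calls.

## Task

Pull the thermometer out of the toothbrush holder, lay it flat on the grey drying slab and let go of it so that it drains. Then pick it up again across its body and lay it flat in the open clear case, between the guide ribs with its probe towards the hinge, and shut the lid fully. Do not drop the thermometer, and leave the holder, the toothbrush and the other things where they stand.

Things in the scene. Friction and masses are not known exactly. Their poses are not given: they have to be found in the camera images.
- thermometer: White stick thermometer, 28 g: flat body 12 thick (x) x 20 wide (y) x 90 long (z), grey window on +x; a steel probe (6 diameter, 10 at its root) sticks 40 out of one end. Origin: body centre; z along it, blunt end at z = +45, probe tip at z = -85. Starts upright, probe down, in either well of the holder, top 58 above the rim, width along the holder's y, leaning a few degrees at most.
- probe_tip (a point): Tip of the thermometer's probe, 85 from its origin.
- holder: Loose concrete toothbrush holder, a block 50 (x) x 124 (y) x 80 high, 0.8 kg, standing on the counter. Origin: centre of its underside. Two wells at y = -36 and +36, each 15 (x) x 23 (y) and 72 deep. The thermometer stands in one well, the toothbrush in the other (either way round).
- toothbrush: Bystander: white child's toothbrush, 137 long, standing in the holder's other well with about 65 above the rim: handle 11 x 18 x 85, thin neck, bristle head at the top. Origin: lower end of its handle; z up along it.
- slab: Fixed grey stone drying slab, 190 (x) x 140 (y) x 8 thick, lying on the counter. Origin: centre of its underside, so its top is at z = 8.
- case: Clear case fixed on the counter, 160 (x) x 116 (y) x 32 high outside, walls and floor 4 thick; hinge on its +x side. Origin: centre of underside. Four floor ribs 18 x 5 x 8 high at x = -58 and +15, y = -17 and +17 leave a lane 29 wide along x; no ribs from x = -49 to +6 (finger room). Put away, the thermometer's origin is near x = -20, y = 0, z = 10, its probe to +x.
- lid_hinge (a point): Centre of the lid's hinge line, on the case at x = +80, z = 32 of the case's frame; the hinge axis runs along the case's y.
- lid_tab (a point): Latch tab in the middle of the lid's free edge, 165 from the hinge line. The tab is 10 long x 30 wide; the lid is a clear plate 160 x 116 x 4 thick. Shut, this point is at x = -85, z = 34 of the case's frame.
- lid (a joint): Lid angle in rad: 0 = fully shut (lid on the rim), about 1.57 = standing upright at the hinge. It starts roughly upright, swings down towards the case's -x, and its stiff hinge (about 0.1 N m) keeps it where it is left.
- turntable: Fixed round plastic turntable tray, 170 diameter, 24 high, beyond the slab; carries the bottle. Origin: centre of its underside.
- bottle: Bystander: closed amber glass bottle, 52 diameter, 105 high, standing on the turntable. Origin: centre of its underside.
- clipper: Bystander: stainless steel nail clipper, 78 x 14 x 13 high, lying at one outer side. Origin: centre of its underside.
- cold_pack: Bystander: purple plastic cold pack shell, 110 x 76 x 21 high, lying at the other outer side. Origin: centre of its underside.
Not all that is in view belongs to the job. Leave any yellow look-alike of the thermometer alone. Leave any purple look-alike of the case alone.

How it is judged:
On the way, in this order (a step that is already met when the one before it is completed fails the run):
1. the thermometer is pulled out: its probe tip is above the holder's rim (height (world z) of probe_tip above 0.085 m), for 0.1 s.
2. the thermometer lies flat and still on the drying slab, let go (angle between thermometer's own z axis and vertical between 1.45 and 1.69 rad and z of thermometer in the frame of slab between 0.008 and 0.018 m and x of thermometer in the frame of slab between -0.095 and 0.095 m and y of thermometer in the frame of slab between -0.07 and 0.07 m and linear speed of thermometer below 0.02 m/s and contact force between the fingers and thermometer below 0.05 N), for 0.3 s.
3. the thermometer lies flat in the case between the ribs, probe to the hinge, let go, the lid not yet shut (angle between thermometer's own z axis and vertical between 1.45 and 1.69 rad and x of thermometer in the frame of case between -0.045 and 0 m and y of thermometer in the frame of case between -0.008 and 0.008 m and z of thermometer in the frame of case below 0.0135 m and x of probe_tip in the frame of case above 0.04 m and y of probe_tip in the frame of case between -0.022 and 0.022 m and linear speed of thermometer below 0.02 m/s and contact force between the fingers and thermometer below 0.05 N and value of joint lid above 0.3 rad), for 0.2 s.
At the end, for the whole second after the job is handed in: Thermometer flat and still on the case floor (origin x -45..0, y within 8, z under 13.5 mm of the case origin), probe tip hinge-side (x over 40, y within 22 mm); lid under 0.06 rad; holder and toothbrush upright, within 0.05 and 0.3 rad (angle between thermometer's own z axis and vertical between 1.45 and 1.69 rad and x of thermometer in the frame of case between -0.045 and 0 m and y of thermometer in the frame of case between -0.008 and 0.008 m and z of thermometer in the frame of case below 0.0135 m and x of probe_tip in the frame of case above 0.04 m and y of probe_tip in the frame of case between -0.022 and 0.022 m and linear speed of thermometer below 0.02 m/s and value of joint lid below 0.06 rad and angle between holder's own z axis and vertical below 0.05 rad and angle between toothbrush's own z axis and vertical below 0.3 rad); the robot touches nothing.
It fails at once if the thermometer is dropped (falls free, out of the fingers, faster than 1.1 m/s) (contact force between the fingers and thermometer below 0.05 N and linear speed of thermometer above 1.1 m/s).
It fails at once if the holder is shifted more than 30 mm or tipped (distance of holder from where it was at the start of the episode above 0.03 m or angle between holder's own z axis and vertical above 0.25 rad).
It fails at once if the toothbrush is moved more than 40 mm (distance of toothbrush from where it was at the start of the episode above 0.04 m).
It fails at once if the bottle, clipper or cold pack is moved more than 30 mm (distance of any of bottle, clipper, cold_pack from where it was at the start of the episode above 0.03 m).
It also fails if it takes over 72 s, if anything falls off the work surface, if the arm or the gripper's body presses on something with over 40 N, if the wrist force passes 120 N, or if a joint passes its speed limit or range.

## Working session

There is one attempt and no reset: what is moved stays moved. The work goes in short steps, Python scripts to look and compute and a tool call to move; the robot and the scene stay as the last step left them, time stands still between calls to the robot, and variables do not carry over. Pictures are saved under pics/ and viewed, at most 11 in all, crops included, and the job is handed in when it is done.

Besides the shell and the picture viewer there is one more tool, called after "Request:" as name([rows], argument=value, ...), one row to a line, values as JSON. arm_command: Moves the arm, as the interface text tells. Shifts and turns lie within -1 to 1; 1 stands for 20 mm of shift or 0.1 rad of turn. Its arguments: {"type":"object","properties":{"targets":{"type":"array","items":{"type":"array","items":{"type":"array","items":{"type":"number"}}}},"force":{"type":"number"}},"required":["targets"]}

```bash
mkdir -p pics; ls; cat > h.py <<'E'
import numpy as np, cv2, pickle
from cell import sensors, eyes, close_job, bot
def grab(n):
    s=sensors.state(); c=eyes.read_camera(n); c['s']=s
    if n=='wrist':
        T=np.eye(4);T[:3,:3]=cv2.Rodrigues(np.array(s['tcp_rot'],float))[0];T[:3,3]=s['tool_pos']
        c['W']=T@np.array(c['T_tool_cam'])
    else:
        M=np.eye(4);M[:3,:3]=cv2.Rodrigues(np.array(c['rvec'],float))[0];M[:3,3]=np.ravel(c['tvec'])
        c['W']=np.linalg.inv(M)
    return c
def rays(c,uv):
    p=cv2.undistortPoints(np.array(uv,float).reshape(-1,1,2),np.array(c['intrinsics'],float),np.array(c['dist_coeffs'],float)).reshape(-1,2)
    return np.c_[p,np.ones(len(p))]@c['W'][:3,:3].T, c['W'][:3,3]
def onplane(c,uv,z):
    d,o=rays(c,uv); return o+d*((z-o[2])/d[:,2])[:,None]
def cloud(c):
    h,w=c['z_map'].shape; u,v=np.meshgrid(np.arange(w),np.arange(h))
    d,o=rays(c,np.c_[u.ravel(),v.ravel()]); P=o+d*c['z_map'].reshape(-1,1)
    P[c['z_map'].ravel()==0]=np.nan
    return P.reshape(h,w,3)
E
python3 - <<'E'
from h import *
cs={n:grab(n) for n in('top','side')}
pickle.dump(cs,open('c0.pkl','wb'))
for n,c in cs.items(): cv2.imwrite(f'pics/{n}0.png',cv2.resize(c['frame'][...,::-1],(800,600))); print(n,c['W'].round(3).tolist(),(c['z_map']==0).mean())
print(bot.tcp_to_grasp, sensors.state())
E
```

```text
pics
top [[-0.029, -0.981, 0.19, 0.296], [-0.999, 0.031, 0.009, -0.003], [-0.014, -0.189, -0.982, 1.643], [0.0, 0.0, 0.0, 1.0]] 0.004018147786458333
side [[0.999, -0.037, 0.036, 0.52], [-0.049, -0.492, 0.869, -1.129], [-0.015, -0.87, -0.493, 0.725], [0.0, 0.0, 0.0, 1.0]] 0.0038808186848958335
0.0187 {'time': 0.1, 'joint_positions': array([-1.40577252e+00,  4.86989844e-02,  9.77183847e-02,  1.62197730e+00,
       -7.77680985e-06,  1.44300417e+00]), 'joint_velocities': array([ 0.00106929, -0.00176941,  0.00337623, -0.00156386, -0.00078179,
       -0.00081291]), 'joint_torque': array([ 2.69081575e-03, -3.39848256e+01,  3.20937467e+01,  1.57533766e-02,
       -1.44904566e-04, -1.32359499e-06]), 'tool_pos': array([ 0.15143859, -0.50210472,  0.23020449]), 'tcp_rot': array([-3.10584433e+00, -4.57997537e-01,  7.53661715e-05]), 'ft_force': array([ 0.0127635 ,  0.26343628, -0.65597458]), 'torque': array([-0.01716255, -0.04719495, -0.04360573]), 'grasp_force': 0.0, 'width': 0.08532494743588274}
```

View pics/top0.png

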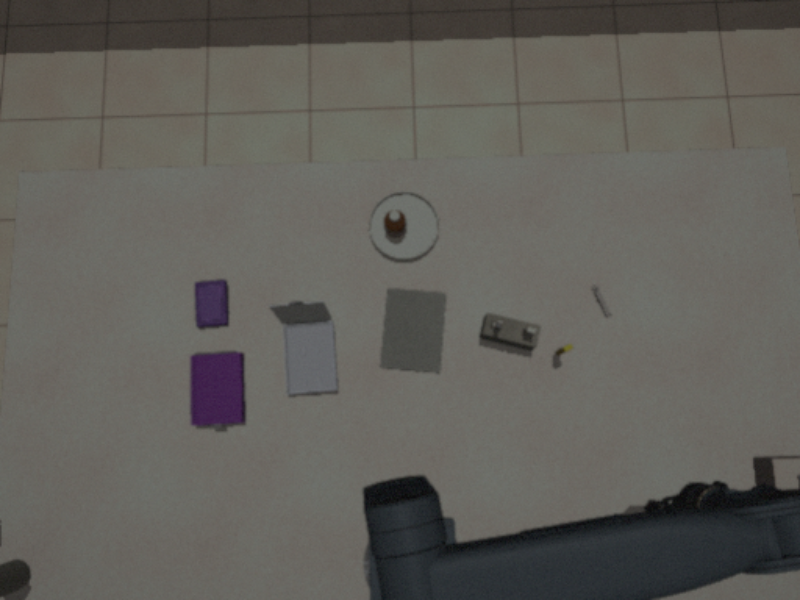

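View pics/side0.png

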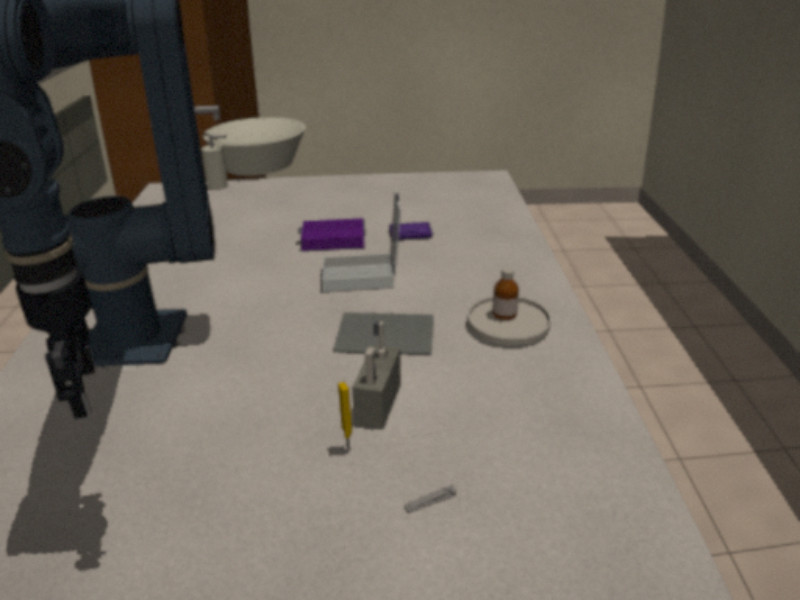

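Top view: turntable and bottle at (403,226), slab (414,330), holder (510,333), open case (312,357) with its lid standing at (300,313). The purple look-alike case is at (217,388), cold pack (212,303), clipper (600,300) and the yellow look-alike (560,353). In the side view, the two white things in the holder are at about (378,328) and (371,362).

```bash
python3 - <<'E'
from h import *
cs=pickle.load(open('c0.pkl','rb'))
ims=[]
for n,(x0,y0,w,h) in {'top':(290,190,80,60),'side':(200,190,80,100)}.items():
    c=cs[n]; k=600/h/ (1 if n=='side' else 1.5)
    ims.append(cv2.resize(c['frame'][y0:y0+h,x0:x0+w,::-1],None,fx=5,fy=5,interpolation=cv2.INTER_CUBIC))
H=max(i.shape[0] for i in ims)
ims=[cv2.copyMakeBorder(i,0,H-i.shape[0],0,0,cv2.BORDER_CONSTANT) for i in ims]
cv2.imwrite('pics/crop0.png',cv2.convertScaleAbs(np.hstack(ims),alpha=1.5))
P=cloud(cs['top'])
def rect(m,name):
    q=P[m][:,:2]; q=q[~np.isnan(q[:,0])]; (cx,cy),(a,b),t=cv2.minAreaRect((q*1000).astype(np.float32)); print(name,len(q),round(cx,1),round(cy,1),round(a,1),round(b,1),round(t,1), 'z',np.nanmedian(P[m][:,2]).round(4))
x,y,z=P[...,0],P[...,1],P[...,2]
def box(x0,x1,y0,y1,z0,z1): return (x>x0)&(x<x1)&(y>y0)&(y<y1)&(z>z0)&(z<z1)
for nm,(u,v) in dict(slab=(414,330),holder=(510,340),case=(312,357),lid=(300,313),bottle=(395,220)).items(): print(nm,P[int(v*.64),int(u*.64)].round(3))
hx,hy=P[int(333*.64),int(510*.64)][:2]
rect(box(hx-.1,hx+.1,hy-.1,hy+.09,.07,.088),'holder')
for zz in (.10,.12):
  m=box(hx-.1,hx+.1,hy-.1,hy+.09,zz,.3); n,l,s,cc=cv2.connectedComponentsWithStats(m.astype(np.uint8))
  for i in range(1,n):
    k=(l==i); print(zz,s[i],np.nanmedian(P[k],0).round(3),np.nanmax(P[k],0).round(3),cs['top']['frame'][k].mean(0))
f=cs['top']['frame'].astype(int)
sx,sy=P[int(330*.64),int(414*.64)][:2]
hsv=cv2.cvtColor(cs['top']['frame'],cv2.COLOR_RGB2HSV)
# slab by brightness at plane z=.008
for nm,(u0,u1,v0,v1),zz in (('slab',(230,300,175,250),.008),):
    g=cv2.GaussianBlur(cs['top']['frame'],(3,3),0).mean(2)[v0:v1,u0:u1]
    t,mm=cv2.threshold(g.astype(np.uint8),0,255,cv2.THRESH_BINARY_INV+cv2.THRESH_OTSU)
    ct=max(cv2.findContours(mm,0,2)[0],key=cv2.contourArea).reshape(-1,2)+[u0,v0]
    q=onplane(cs['top'],ct,zz)[:,:2]*1000; print(nm,cv2.minAreaRect(q.astype(np.float32)))
cx,cy=P[int(357*.64),int(312*.64)][:2]
rect(box(cx-.12,cx+.12,cy-.1,cy+.1,.025,.05),'case rim?')
rect(box(cx-.12,cx+.15,cy-.1,cy+.1,.06,.3),'lid')
rect(box(cx-.12,cx+.15,cy-.1,cy+.1,.15,.3),'lid top')
E
```

```text
slab [ 0.521 -0.018  0.009]
holder [ 0.483 -0.233  0.084]
case [0.467 0.222 0.001]
lid [0.553 0.231 0.111]
bottle [0.76  0.017 0.118]
holder 440 507.6 -240.0 124.4 51.6 73.5 z 0.0792
0.1 [317 204   5   6  20] [ 0.511 -0.203  0.143] [ 0.52  -0.198  0.15 ] [73.1  71.85 69.05]
0.1 [336 209   8   5  33] [ 0.496 -0.273  0.133] [ 0.503 -0.264  0.144] [85.6969697  85.60606061 79.72727273]
0.12 [317 204   5   6  20] [ 0.511 -0.203  0.143] [ 0.52  -0.198  0.15 ] [73.1  71.85 69.05]
0.12 [337 209   7   5  28] [ 0.496 -0.274  0.134] [ 0.503 -0.264  0.144] [92.39285714 92.57142857 86.35714286]
slab ((521.4071044921875, -18.844375610351562), (142.54623413085938, 194.57704162597656), 83.2904052734375)
case rim? 233 466.6 221.3 163.8 116.8 2.8 z 0.0319
lid 388 555.7 226.2 18.2 115.6 2.4 z 0.1382
lid top 164 559.8 226.1 9.8 115.2 3.1 z 0.1793
```

View pics/crop0.png

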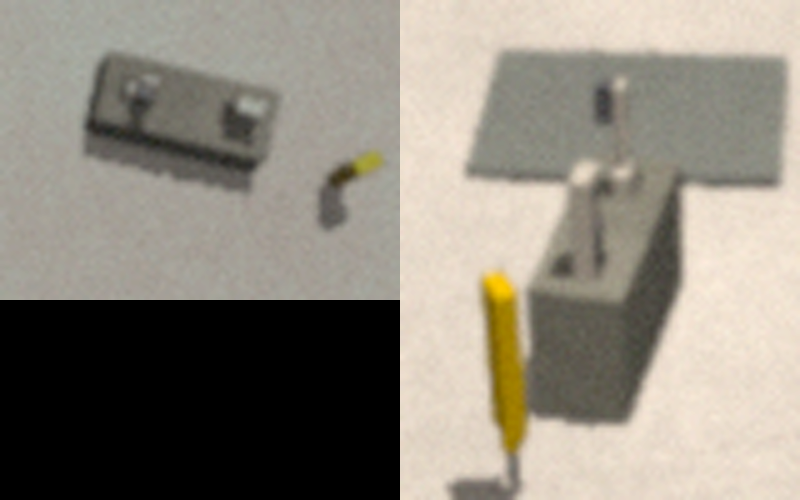

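The choice is clear. The stick in the -y well (800-px top view ~(537,330), blunt white block) is the thermometer. The one at (494,325) has dark bristles on a thin neck, so it is the toothbrush, and (560,353) is the yellow look-alike. Next I work out the yellow one's position and the first turns.

```bash
python3 - <<'E'
from h import *
cs=pickle.load(open('c0.pkl','rb'))
for n in cs:
    c=cs[n]; hsv=cv2.cvtColor(c['frame'],cv2.COLOR_RGB2HSV); m=cv2.inRange(hsv,(18,130,40),(35,255,255))>0
    P=cloud(c)[m]; print(n,m.sum(),np.nanmin(P,0).round(3),np.nanmedian(P,0).round(3),np.nanmax(P,0).round(3))
    P=cloud(c); k=(abs(P[...,0]-.497)<.03)&(abs(P[...,1]+.274)<.028)&(P[...,2]>.095)&(P[...,2]<.16)&~m
    print(n,'therm',k.sum(),np.nanmin(P[k],0).round(3),np.nanmedian(P[k],0).round(3),np.nanmax(P[k],0).round(3))
R=cv2.Rodrigues(sensors.state()['tcp_rot'])[0]; print(R.round(3))
E
```

```text
top 19 [ 0.451 -0.358  0.078] [ 0.455 -0.345  0.127] [0.754 0.032 0.135]
top therm 35 [ 0.489 -0.284  0.095] [ 0.496 -0.272  0.132] [ 0.505 -0.264  0.144]
side 321 [-0.509 -0.363 -0.183] [ 0.454 -0.354  0.112] [0.466 2.189 0.53 ]
side therm 108 [ 0.49  -0.286  0.095] [ 0.498 -0.281  0.12 ] [ 0.505 -0.265  0.139]
[[ 0.957  0.289 -0.   ]
 [ 0.289 -0.957  0.002]
 [ 0.    -0.002 -1.   ]]
```

Request:
arm_command([
  [[0.48,0.5,0.04,0,0,0.985,50],[0.48,0.5,0.04,0,0,0.985,50],[0.48,0.5,0.04,0,0,0.985,50],[0.48,0.5,0.04,0,0,0.985,50],[0.48,0.5,0.04,0,0,0.985,50],[0.48,0.5,0.04,0,0,0.985,50],[0.48,0.5,0.04,0,0,0.985,50],[0.48,0.5,0.04,0,0,0.985,50],[0.48,0.5,0.04,0,0,0.985,50],[0.48,0.5,0.04,0,0,0.985,50]],
])

```text
time: 0.93
tool_pos: [0.2478, -0.4018, 0.2387]
tcp_rot: [-2.516, -1.879, -0.0]
ft_force: [0.2, 0.7, -0.3]
width: 0.0501
grasp_force: 0.0
```

Request:
arm_command([
  [[0.48,0.5,0.04,0,0,0.985,50],[0.48,0.5,0.04,0,0,0.985,50],[0.48,0.5,0.04,0,0,0.985,50],[0.48,0.5,0.04,0,0,0.985,50],[0.48,0.5,0.04,0,0,0.985,50],[0.48,0.5,0.04,0,0,0.985,50],[0.48,0.5,0.04,0,0,0.985,50],[0.48,0.5,0.04,0,0,0.985,50],[0.48,0.5,0.04,0,0,0.985,50],[0.48,0.5,0.04,0,0,0.985,50]],
])

```text
time: 1.77
tool_pos: [0.3437, -0.3019, 0.2467]
tcp_rot: [-1.329, -2.845, -0.001]
ft_force: [0.4, -0.4, -0.5]
width: 0.0503
grasp_force: 0.0
```

Request:
arm_command([
  [[0.48,0.5,0.04,0,0,0.985,50],[0.48,0.5,0.04,0,0,0.985,50],[0.48,0.5,0.04,0,0,0.985,50],[0.48,0.5,0.04,0,0,0.985,50],[0.48,0.5,0.04,0,0,0.985,50],[0.48,0.5,0.04,0,0,0.985,50],[0,0,0,0,0,0,50],[0,0,0,0,0,0,50]],
])

```text
time: 2.43
tool_pos: [0.4011, -0.2422, 0.2516]
tcp_rot: [-0.451, -3.108, -0.0]
ft_force: [-0.1, 0.0, -0.2]
width: 0.05
grasp_force: 0.0
```

Request:
arm_command([
  [[0,0,0,-0.276,-0.931,0,50],[0,0,0,-0.276,-0.931,0,50],[0,0,0,-0.276,-0.931,0,50],[0,0,0,-0.276,-0.931,0,50],[0,0,0,-0.276,-0.931,0,50],[0,0,0,-0.276,-0.931,0,50],[0,0,0,-0.276,-0.931,0,50],[0,0,0,-0.276,-0.931,0,50],[0,0,0,-0.276,-0.931,0,50],[0,0,0,-0.276,-0.931,0,50]],
])

```text
time: 3.27
tool_pos: [0.4121, -0.2644, 0.2511]
tcp_rot: [0.31, 2.174, -0.132]
ft_force: [1.4, -0.6, -0.4]
width: 0.0501
grasp_force: 0.0
```

Request:
arm_command([
  [[0,0,0,-0.276,-0.931,0,50],[0,0,0,-0.276,-0.931,0,50],[0,0,0,-0.276,-0.931,0,50],[0,0,0,-0.276,-0.931,0,50],[0,0,-0.4,0,0,0,50],[0,0,-0.8,0,0,0,50],[0,0,-0.8,0,0,0,50],[0,0,-0.5,0,0,0,50],[0,0,0,0,0,0,50],[0,0,0,0,0,0,50]],
])

```text
time: 4.1
tool_pos: [0.4319, -0.3163, 0.208]
tcp_rot: [0.218, 1.829, -0.14]
ft_force: [-0.9, -0.2, 0.4]
width: 0.0497
grasp_force: 0.0
```

```bash
python3 - <<'E'
from h import *
c=grab('wrist'); pickle.dump(c,open('w1.pkl','wb')); s=c['s']
R=cv2.Rodrigues(s['tcp_rot'])[0]; print(s['tool_pos'].round(4),R.round(3).tolist(),s['joint_positions'].round(2)); print(c['W'].round(3))
cv2.imwrite('pics/w1.png',cv2.resize(c['frame'][...,::-1],(800,600)))
E
```

```text
[ 0.4319 -0.3163  0.208 ] [[-0.255, 0.221, 0.941], [0.076, 0.975, -0.209], [-0.964, 0.018, -0.265]] [-1.31 -0.95 -1.19  0.3   1.03 -0.46]
[[ 0.221 -0.063  0.973  0.277]
 [ 0.975 -0.005 -0.222 -0.281]
 [ 0.019  0.998  0.06   0.165]
 [ 0.     0.     0.     1.   ]]
```

View pics/w1.png

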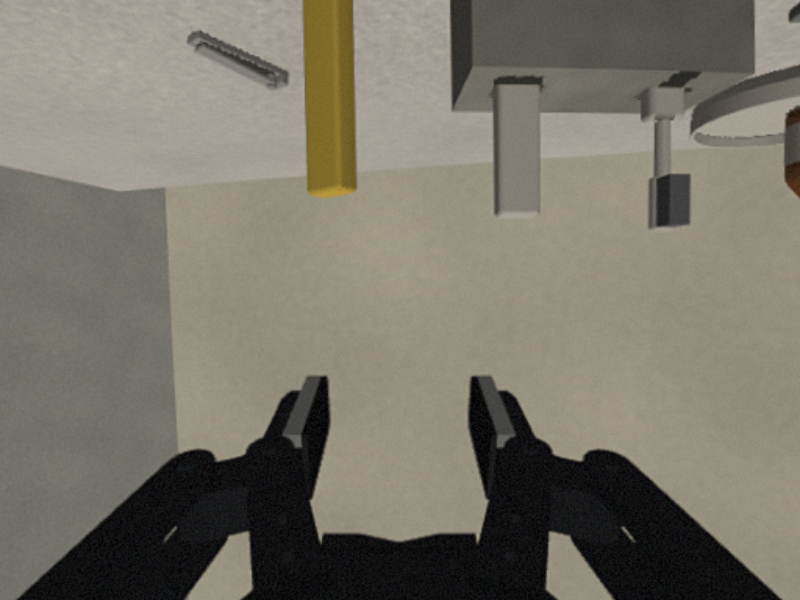

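The wrist view (upside down) shows the white thermometer at (518,150), toothbrush (668,170), yellow one (330,100) and clipper (238,60). Tool-horizontal this close in runs into the joint limits, so I'll go out above the stick and come straight down.

```bash
cat >> h.py <<'E'
from scipy.spatial.transform import Rotation as Ro
def Rz(zd,xd):  # tool rotation from z axis and approx x axis
    z=np.array(zd,float)/np.linalg.norm(zd); y=np.cross(z,xd); y/=np.linalg.norm(y); return np.c_[np.cross(y,z),y,z]
def delta(p,R,s=None):
    s=s or sensors.state(); R0=cv2.Rodrigues(s['tcp_rot'])[0]
    print('pos units',((np.array(p)-s['tool_pos'])/.02).round(2),'rot units',(Ro.from_matrix(R@R0.T).as_rotvec()*10).round(2))
E
python3 - <<'E'
from h import *
c=pickle.load(open('w1.pkl','rb')); P=cloud(c); f=c['frame']
k=(abs(P[...,0]-.497)<.03)&(abs(P[...,1]+.274)<.028)&(P[...,2]>.09)&(P[...,2]<.16)
for a,b in((.09,.105),(.105,.12),(.12,.145)):
    q=P[k&(P[...,2]>a)&(P[...,2]<b)]; print(len(q),np.median(q,0).round(4),q.min(0).round(4),q.max(0).round(4))
t=np.radians(12);h=np.radians(-16.5);d=np.array([np.cos(h),np.sin(h),0])
R=Rz(d*np.cos(t)-[0,0,np.sin(t)],[0,0,-1]); delta([.497+.003*d[0],-.274+.003*d[1],.25],R)
E
```

```text
638 [ 0.4898 -0.2729  0.0974] [ 0.486  -0.2832  0.09  ] [ 0.4951 -0.2626  0.105 ]
636 [ 0.4898 -0.2733  0.1125] [ 0.4864 -0.2834  0.105 ] [ 0.4955 -0.2626  0.12  ]
790 [ 0.4899 -0.2735  0.1293] [ 0.4863 -0.2835  0.12  ] [ 0.4987 -0.2627  0.1382]
pos units [3.39 2.09 2.03] rot units [-0.3  -0.52 -0.65]
```

Request:
arm_command([
  [[0,0,0.7,0,0,0,50],[0,0,0.7,0,0,0,50],[0,0,0.6,0,0,0,50],[0.6,0.35,0,-0.05,-0.09,-0.11,50],[0.6,0.35,0,-0.05,-0.09,-0.11,50],[0.6,0.35,0,-0.05,-0.09,-0.11,50],[0.6,0.35,0,-0.05,-0.09,-0.11,50],[0.6,0.35,0,-0.05,-0.09,-0.11,50],[0.38,0.27,0,-0.05,-0.09,-0.11,50],[0,0,0,0,0,0,50]],
])

```text
time: 4.98
tool_pos: [0.5084, -0.2855, 0.251]
tcp_rot: [0.247, 1.768, -0.198]
ft_force: [1.0, 0.5, 0.3]
width: 0.0501
grasp_force: 0.0
```

```bash
python3 - <<'E'
from h import *
s=sensors.state(); print(s['tool_pos'].round(4),s['joint_positions'].round(2))
t=np.radians(12);h=np.radians(-16.5);d=np.array([np.cos(h),np.sin(h),0])
R=Rz(d*np.cos(t)-[0,0,np.sin(t)],[0,0,-1]); delta([.4995,-.276,.25],R)
E
```

```text
[ 0.5084 -0.2855  0.251 ] [-0.99 -0.97 -1.21  0.04  0.7  -0.18]
pos units [-0.45  0.47 -0.05] rot units [-0.01 -0.01 -0.11]
```

Request:
arm_command([
  [[-0.15,0.15,-0.2,0.21,0.73,-0.03,50],[-0.15,0.15,-0.5,0.21,0.73,-0.03,50],[-0.15,0.17,-0.8,0.21,0.73,-0.03,50],[0,0,-1,0,0,0,50],[0,0,-0.5,0,0,0,50],[0,0,0,0,0,0,50],[0,0,0,0,0,0,50]],
])

```text
time: 5.57
tool_pos: [0.4977, -0.2781, 0.1893]
tcp_rot: [0.292, 1.995, -0.183]
ft_force: [0.1, 0.1, 0.5]
width: 0.0498
grasp_force: 0.0
```

```bash
python3 - <<'E'
from h import *
s=sensors.state(); print(s['tool_pos'].round(4),s['joint_positions'].round(2))
t=np.radians(25);h=np.radians(-16.5);d=np.array([np.cos(h),np.sin(h),0])
R=Rz(d*np.cos(t)-[0,0,np.sin(t)],[0,0,-1]); delta([.4957+.003*d[0],-.2748+.003*d[1],.19],R)
E
```

```text
[ 0.4977 -0.2781  0.1893] [-0.95 -0.9  -1.11  0.33  0.59 -0.32]
pos units [0.04 0.12 0.03] rot units [-0.03 -0.03  0.02]
```

Request:
arm_command([
  [[0.04,0.12,-0.66,0,0,0,50],[0,0,-0.8,0,0,0,50],[0,0,-0.8,0,0,0,50],[0,0,-0.8,0,0,0,50],[0,0,-0.5,0,0,0,50],[0,0,-0.3,0,0,0,50],[0,0,0,0,0,0,50],[0,0,0,0,0,0,50]],
])

```text
time: 6.23
tool_pos: [0.5016, -0.2789, 0.1149]
tcp_rot: [0.29, 1.996, -0.182]
ft_force: [0.1, 0.1, 0.3]
width: 0.0503
grasp_force: 0.0
```

```bash
python3 - <<'E'
from h import *
c=grab('wrist'); s=c['s']; print(s['tool_pos'].round(4),s['joint_positions'].round(2),s['ft_force'].round(1))
t=np.radians(25);h=np.radians(-16.5);d=np.array([np.cos(h),np.sin(h),0])
R=Rz(d*np.cos(t)-[0,0,np.sin(t)],[0,0,-1]); delta([.4986,-.2757,.112],R,s)
cv2.imwrite('pics/w2.png',c['frame'][...,::-1])
E
```

```text
[ 0.5016 -0.2789  0.1149] [-0.94 -0.76 -1.21  0.09  0.58 -0.31] [0.1 0.1 0.3]
pos units [-0.15  0.16 -0.15] rot units [-0.03 -0.05  0.  ]
```

View pics/w2.png

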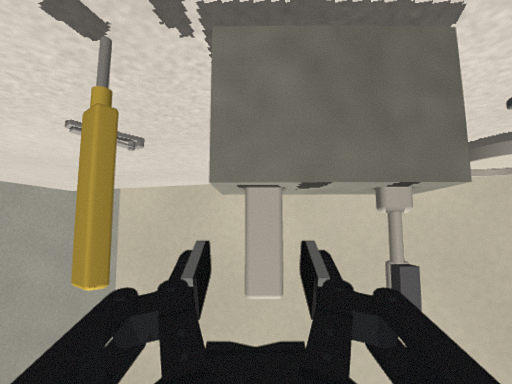

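View: the thermometer at (264,240) stands between the open pads at (200,275) and (315,275). The yellow one (95,200) and the toothbrush (395,230) are clear. The TCP is about 4 mm too deep because j3 is at its limit, so I raise it a little, back off and grip.

Request:
arm_command([
  [[-0.1,0.1,0.3,0,0,0,50],[-0.1,0.1,0.1,0,0,0,50],[0,0,0,0,0,0,50],[0,0,0,0,0,0,50]],
])

```text
time: 6.62
tool_pos: [0.4985, -0.2755, 0.124]
tcp_rot: [0.289, 1.997, -0.182]
ft_force: [0.5, 0.0, -0.5]
width: 0.0499
grasp_force: 0.0
```

```bash
python3 - <<'E'
from h import *
s=sensors.state(); print(s['tool_pos'].round(4),s['joint_positions'].round(2))
t=np.radians(25);h=np.radians(-16.5);d=np.array([np.cos(h),np.sin(h),0])
R=Rz(d*np.cos(t)-[0,0,np.sin(t)],[0,0,-1]); delta([.4986,-.2757,.12],R,s)
E
```

```text
[ 0.4985 -0.2755  0.124 ] [-0.94 -0.81 -1.21  0.14  0.58 -0.32]
pos units [ 0.01 -0.01 -0.2 ] rot units [-0.02 -0.05 -0.01]
```

Request:
arm_command([
  [[0,0,0,0,0,0,30],[0,0,0,0,0,0,15],[0,0,0,0,0,0,10],[0,0,0,0,0,0,10],[0,0,0,0,0,0,10],[0,0,0,0,0,0,10]],
], force=40)

```text
time: 7.12
tool_pos: [0.4981, -0.2748, 0.1217]
tcp_rot: [0.291, 1.999, -0.179]
ft_force: [-0.2, 0.7, 1.0]
width: 0.0188
grasp_force: 42.4
```

Request:
arm_command([
  [[0,0,0.2,0,0,0,10],[0,0,0.4,0,0,0,10],[0,0,0.6,0,0,0,10],[0,0,0.6,0,0,0,10],[0,0,0.6,0,0,0,10],[0,0,0.6,0,0,0,10],[0,0,0.6,0,0,0,10],[0,0,0.6,0,0,0,10],[0,0,0.6,0,0,0,10],[0,0,0.4,0,0,0,10]],
])

```text
time: 7.95
tool_pos: [0.4982, -0.2752, 0.228]
tcp_rot: [0.29, 1.998, -0.181]
ft_force: [0.3, -0.3, 0.9]
width: 0.0185
grasp_force: 42.4
```

Request:
arm_command([
  [[0,0,0.4,0,0,0,10],[0,0,0.3,0,0,0,10],[0,0,0,0,0,0,10],[0,0,0,0,0,0,10]],
])

```text
time: 8.28
tool_pos: [0.498, -0.275, 0.2399]
tcp_rot: [0.291, 1.999, -0.18]
ft_force: [-0.1, 0.2, 0.0]
width: 0.0184
grasp_force: 42.4
```

```bash
python3 - <<'E'
from h import *
c=grab('wrist'); s=c['s']; print(s['tool_pos'].round(4),s['joint_positions'].round(2),s['width'],s['grasp_force'])
R=cv2.Rodrigues(s['tcp_rot'])[0]; print(R.round(3))
P=cloud(c); Q=(P-s['tool_pos'])@R
f=c['frame']; g=f.astype(int)
k=(abs(Q[...,1])<.014)&(Q[...,2]>-.03)&(Q[...,2]<.03)&(abs(Q[...,0])<.14)&~np.isnan(Q[...,0])
q=Q[k]; print(len(q)); A=q; 
for a in np.arange(-.03,.13,.01):
    b=q[(q[:,0]>a)&(q[:,0]<a+.01)]
    if len(b)>5: print(round(a,3),len(b),np.median(b,0).round(4),b[:,1].min().round(4),b[:,1].max().round(4))
cv2.imwrite('pics/w3.png',f[...,::-1])
E
```

```text
[ 0.498  -0.275   0.2399] [-0.94 -0.93 -1.02  0.45  0.58 -0.32] 0.01841030966127565 42.36720621585846
[[-0.412  0.284  0.866]
 [ 0.124  0.959 -0.255]
 [-0.903  0.003 -0.43 ]]
6571
-0.02 50 [-0.0104 -0.0003 -0.014 ] -0.01 0.0084
-0.01 801 [-0.0049 -0.0008 -0.0125] -0.01 0.0084
0.0 810 [ 0.005  -0.0008 -0.0079] -0.01 0.013
0.01 1280 [ 0.0115  0.0003 -0.0044] -0.014 0.0139
0.02 732 [ 0.025  -0.0007  0.0021] -0.0108 0.0086
0.03 708 [ 0.035  -0.0007  0.0069] -0.0108 0.0088
0.04 678 [ 0.045  -0.0007  0.0118] -0.0103 0.0089
0.05 665 [ 0.055  -0.0007  0.0166] -0.0103 0.009
0.06 616 [ 0.065  -0.0001  0.0214] -0.0099 0.0092
0.07 231 [ 0.074  -0.0001  0.0277] -0.0048 0.004
```

View pics/w3.png

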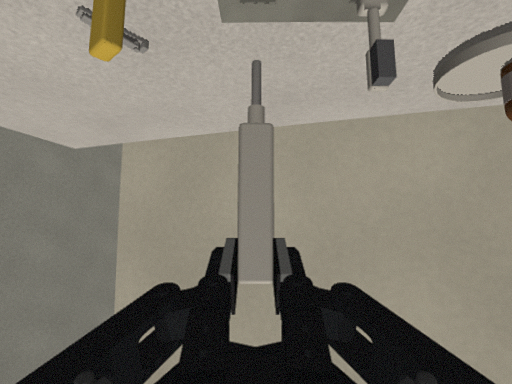

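The thermometer (256,200) is centred between the pads with its probe free at (256,75), well clear of the holder. Now I turn it flat and carry it over the slab.

Request:
arm_command([
  [[0,0,0.1,0.279,0.942,0,10],[0,0,0.1,0.279,0.942,0,10],[0,0,0.1,0.279,0.942,0,10],[0,0,0.1,0.279,0.942,0,10],[0,0,0.1,0.279,0.942,0,10],[0,0,0.1,0.279,0.942,0,10],[0,0,0,0.279,0.942,0,10],[0,0,0,0.279,0.942,0,10],[0,0,0,0.279,0.942,0,10],[0,0,0,0.279,0.942,0,10]],
])

```text
time: 9.17
tool_pos: [0.4982, -0.275, 0.2517]
tcp_rot: [0.433, 2.972, -0.028]
ft_force: [-0.0, 0.3, 0.2]
width: 0.0186
grasp_force: 42.4
```

Request:
arm_command([
  [[0,0,0,0.279,0.942,0,10],[0,0,0,0.279,0.942,0,10],[0,0,0,0.279,0.942,0,10],[0,0,0,0.279,0.942,0,10],[0,0,0,0.279,0.942,0,10],[0,0,0,0.279,0.942,0,10],[0,0,0,0,0,0,10],[0,0,0,0,0,0,10]],
])

```text
time: 9.83
tool_pos: [0.4993, -0.2754, 0.2434]
tcp_rot: [-0.388, -2.661, -0.096]
ft_force: [0.2, -0.3, 0.4]
width: 0.0187
grasp_force: 42.3
```

```bash
cat > lay.py <<'E'
from h import *
s=sensors.state(); print(s['tool_pos'].round(4),s['joint_positions'].round(2),s['width'])
t=np.radians(115.8);h=np.radians(-16.5);d=np.array([np.cos(h),np.sin(h),0])
R=Rz(d*np.cos(t)-[0,0,np.sin(t)],-d); delta([.5525,-.030,.03],R,s)
E
python3 lay.py
```

```text
[ 0.4993 -0.2754  0.2434] [-0.56  0.74  0.94  2.21 -0.11 -0.24] 0.018652330062908527
pos units [  2.66  12.27 -10.67] rot units [-0.06 -0.05  0.02]
```

Request:
arm_command([
  [[0.19,0.88,0,0,0,0,10],[0.19,0.88,0,0,0,0,10],[0.19,0.88,0,0,0,0,10],[0.19,0.88,0,0,0,0,10],[0.19,0.88,0,0,0,0,10],[0.19,0.88,0,0,0,0,10],[0.19,0.88,0,0,0,0,10],[0.19,0.88,0,0,0,0,10],[0.19,0.88,0,0,0,0,10],[0.19,0.88,0,0,0,0,10]],
])

```text
time: 10.67
tool_pos: [0.5349, -0.0968, 0.2566]
tcp_rot: [-0.391, -2.679, -0.088]
ft_force: [0.2, -0.6, -0.2]
width: 0.019
grasp_force: 42.3
```

Request:
arm_command([
  [[0.19,0.88,-0.5,0,0,0,10],[0.19,0.88,-1,0,0,0,10],[0.19,0.88,-1,0,0,0,10],[0.19,0.83,-1,0,0,0,10],[0,0,-1,0,0,0,10],[0,0,-1,0,0,0,10],[0,0,-1,0,0,0,10],[0,0,-1,0,0,0,10],[0,0,0,0,0,0,10],[0,0,0,0,0,0,10]],
])

```text
time: 11.5
tool_pos: [0.5498, -0.0286, 0.1047]
tcp_rot: [-0.39, -2.673, -0.089]
ft_force: [-0.5, -0.1, 1.3]
width: 0.0188
grasp_force: 42.4
```

```bash
python3 lay.py; python3 - <<'E'
from h import *
c=grab('wrist'); cs=grab('side'); pickle.dump((c,cs),open('l1.pkl','wb'))
a=c['frame'][...,::-1]; b=cs['frame'][150:290,160:340,::-1]; b=cv2.resize(b,(494,384))
cv2.imwrite('pics/l1.png',cv2.resize(np.hstack([a,b]),(800,305)))
E
```

```text
[ 0.5498 -0.0286  0.1047] [-0.2   0.62  0.48  1.87  0.04  0.08] 0.01884069437514854
pos units [ 0.13 -0.07 -3.73] rot units [0.01 0.07 0.02]
```

View pics/l1.png

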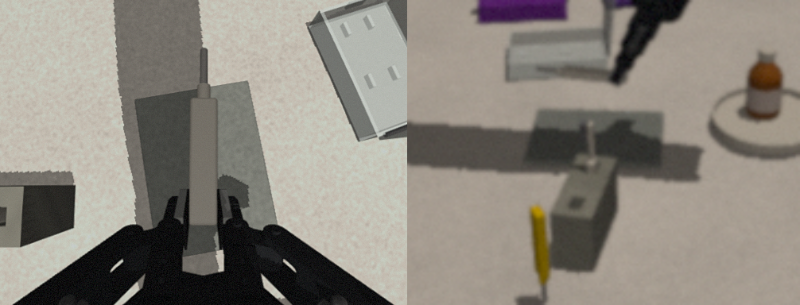

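The thermometer is level at (204,160) above the slab with its probe towards the robot, and the holder and toothbrush are undisturbed. Now down.

Request:
arm_command([
  [[0.13,-0.07,-0.8,0,0.07,0,10],[0,0,-0.8,0,0,0,10],[0,0,-0.8,0,0,0,10],[0,0,-0.8,0,0,0,10],[0,0,-0.5,0,0,0,10],[0,0,-0.3,0,0,0,10],[0,0,-0.2,0,0,0,10],[0,0,-0.1,0,0,0,10],[0,0,0,0,0,0,10],[0,0,0,0,0,0,10]],
])

```text
time: 12.43
tool_pos: [0.5544, -0.031, 0.0166]
tcp_rot: [-0.39, -2.665, -0.088]
ft_force: [0.3, -0.7, -0.2]
width: 0.0187
grasp_force: 42.4
```

```bash
python3 lay.py; python3 - <<'E'
from h import *
c=grab('wrist'); s=c['s']; R=cv2.Rodrigues(s['tcp_rot'])[0]
P=cloud(c); Q=(P-s['tool_pos'])@R
k=(abs(Q[...,1])<.006)&(Q[...,0]>.022)&(Q[...,0]<.07)&(P[...,2]<.06)
q=P[k]; print(len(q)); h=np.radians(-16.5);d=np.array([np.cos(h),np.sin(h)])
r=(q[:,:2]-s['tool_pos'][:2])@d
print(np.polyfit(r,q[:,2],1), 'z at r -.03 body-centre', r.min(),r.max(),np.median(q,0))
print(s['ft_force'])
E
```

```text
[ 0.5544 -0.031   0.0166] [-0.2   0.69  0.4   1.73  0.04  0.08] 0.018720895213843826
pos units [-0.09  0.05  0.67] rot units [ 0.01 -0.01  0.03]
2001
[0.01863568 0.02640576] z at r -.03 body-centre -0.0819000687288658 -0.019894110998331327 [ 0.51035897 -0.01778641  0.02565571]
[ 0.29700973 -0.6731276  -0.16983379]
```

Request:
arm_command([
  [[0,0,-0.1,0,0,0,10],[0,0,-0.08,0,0,0,10],[0,0,0,0,0,0,10],[0,0,0,0,0,0,20],[0,0,0,0,0,0,24],[0,0,0,0,0,0,32],[0,0,0,0,0,0,40],[0,0,0,0,0,0,50],[0,0,0,0,0,0,50],[0,0,0,0,0,0,50]],
])

```text
time: 13.32
tool_pos: [0.5539, -0.0309, 0.0123]
tcp_rot: [-0.39, -2.664, -0.088]
ft_force: [-0.4, 0.1, -0.3]
width: 0.0502
grasp_force: 0.0
```

Request:
arm_command([
  [[0,0,0.3,0,0,0,50],[0,0,0.6,0,0,0,50],[0,0,0.8,0,0,0,50],[0,0,0.8,0,0,0,50],[0,0,0.8,0,0,0,50],[0,0,0.7,0,0,0,50],[0,0,0,0,0,0,50],[0,0,0,0,0,0,50]],
])

```text
time: 13.98
tool_pos: [0.555, -0.0311, 0.094]
tcp_rot: [-0.391, -2.668, -0.088]
ft_force: [0.2, 0.4, 0.1]
width: 0.0499
grasp_force: 0.0
```

```bash
cat > stick.py <<'E'
from h import *
# white stick on slab, wrist depth: points 12..24 mm high
c=grab('wrist'); s=c['s']; P=cloud(c); z=P[...,2]
m=(z>.0155)&(z<.026)&(abs(P[...,0]-.52)<.11)&(abs(P[...,1]+.02)<.09)
n,l,st,_=cv2.connectedComponentsWithStats(m.astype(np.uint8)); i=1+np.argmax(st[1:,4]); k=l==i
q=P[k]; r=cv2.minAreaRect((q[:,:2]*1000).astype(np.float32)); print(len(q),r,'z',np.median(q[:,2]))
print(s['tool_pos'].round(4),s['joint_positions'].round(2),s['ft_force'].round(1))
cv2.imwrite('pics/stick.png',c['frame'][...,::-1])
pickle.dump(c,open('s.pkl','wb'))
E
python3 stick.py
```

```text
2792 ((507.7547302246094, -18.13351058959961), (19.98476219177246, 129.59149169921875), 73.28343200683594) z 0.019466765175878295
[ 0.555  -0.0311  0.094 ] [-0.2   0.65  0.5   1.87  0.04  0.08] [0.2 0.4 0.1]
```

Request:
arm_command([
  [[-0.28,0.07,0.4,-0.258,-0.862,0,50],[-0.28,0.07,0.4,-0.258,-0.862,0,50],[-0.28,0.07,0.4,-0.258,-0.862,0,50],[-0.28,0.07,0.4,-0.258,-0.862,0,50],[-0.28,0.07,0.4,-0.258,-0.862,0,50],[0,0,0,0,0,0.982,50],[0,0,0,0,0,0.982,50],[0,0,0,0,0,0.982,50],[0,0,0,0,0,0.982,50],[0,0,0,0,0,0.982,50]],
])

```text
time: 14.87
tool_pos: [0.5246, -0.0237, 0.1309]
tcp_rot: [0.32, -3.12, 0.001]
ft_force: [0.2, -0.5, -0.6]
width: 0.0503
grasp_force: 0.0
```

Request:
arm_command([
  [[0,0,0,0,0,0.982,50],[0,0,0,0,0,0.982,50],[0,0,0,0,0,0.982,50],[0,0,0,0,0,0.982,50],[0,0,0,0,0,0.982,50],[0,0,0,0,0,0.982,50],[0,0,0,0,0,0.982,50],[0,0,0,0,0,0.982,50],[0,0,0,0,0,0.982,50],[0,0,0,0,0,0.982,50]],
])

```text
time: 15.7
tool_pos: [0.5248, -0.0237, 0.1307]
tcp_rot: [1.754, -2.602, 0.001]
ft_force: [-0.9, -0.4, -0.1]
width: 0.0502
grasp_force: 0.0
```

Request:
arm_command([
  [[0,0,0,0,0,0.982,50],[0,0,0,0,0,0.982,50],[0,0,0,0,0,0.982,50],[0,0,0,0,0,0.982,50],[0,0,0,0,0,0.982,50],[0,0,0,0,0,0.982,50],[0,0,0,0,0,0.982,50],[0,0,0,0,0,0.982,50],[0,0,0,0,0,0.982,50],[0,0,0,0,0,0.982,50]],
])

```text
time: 16.53
tool_pos: [0.5248, -0.0237, 0.1307]
tcp_rot: [2.776, -1.468, 0.0]
ft_force: [0.8, -1.2, -0.3]
width: 0.0498
grasp_force: 0.0
```

Request:
arm_command([
  [[0,0,0,0,0,0.982,50],[0,0,0,0,0,0.982,50],[0,0,0,0,0,0.982,50],[0,0,0,0,0,0.982,50],[0,0,0,0,0,0.982,50],[0,0,0,0,0,0.982,50],[0,0,0,0,0,0.982,50],[0,0,0,0,0,0,50],[0,0,0,0,0,0,50]],
])

```text
time: 17.28
tool_pos: [0.525, -0.0238, 0.1311]
tcp_rot: [-3.107, 0.458, -0.001]
ft_force: [-0.1, -0.4, -0.1]
width: 0.0504
grasp_force: 0.0
```

```bash
python3 stick.py; python3 - <<'E'
from h import *
h=np.radians(-16.7);d=np.array([np.cos(h),np.sin(h),0])
delta([.527,-.0239,.0115],Rz([0,0,-1],d))
E
```

```text
2107 ((507.9554443359375, -17.01821517944336), (20.026473999023438, 129.78872680664062), 73.07550811767578) z 0.019541048707821862
[ 0.525  -0.0238  0.1311] [-0.17  0.05 -0.1   1.42  0.   -3.02] [-0.1 -0.4 -0.1]
pos units [ 0.09 -0.01 -5.99] rot units [-0.01  0.01  0.01]
```

View pics/stick.png

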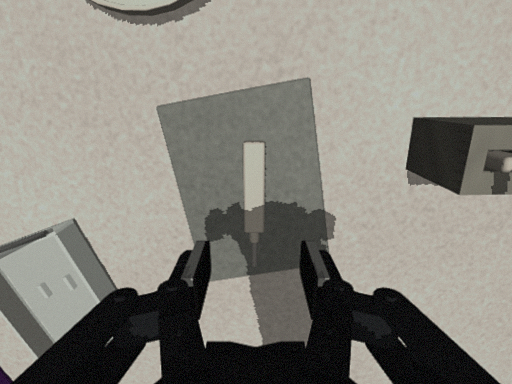

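The thermometer lies flat on the slab at (254,185) with its blunt end away from the robot, let go. Now I regrasp it across the body centre.

Request:
arm_command([
  [[0.1,0.04,-0.8,0,0,0,50],[0,0,-1,0,0,0,50],[0,0,-1,0,0,0,50],[0,0,-1,0,0,0,50],[0,0,-1,0,0,0,50],[0,0,-0.7,0,0,0,50],[0,0,-0.35,0,0,0,50],[0,0,-0.15,0,0,0,50],[0,0,0,0,0,0,50],[0,0,0,0,0,0,50]],
])

```text
time: 18.17
tool_pos: [0.5285, -0.0232, 0.0131]
tcp_rot: [-3.107, 0.455, -0.006]
ft_force: [0.5, -0.8, 0.5]
width: 0.0503
grasp_force: 0.0
```

Request:
arm_command([
  [[0,0,0,0,0,0,35],[0,0,0,0,0,0,22],[0,0,0,0,0,0,10],[0,0,0,0,0,0,10],[0,0,0,0,0,0,10],[0,0,0,0,0,0,10]],
], force=40)

```text
time: 18.67
tool_pos: [0.5291, -0.0233, 0.0137]
tcp_rot: [-3.108, 0.455, -0.008]
ft_force: [0.3, 0.8, 5.8]
width: 0.0185
grasp_force: 40.3
```

Request:
arm_command([
  [[0,0,0.3,0,0,0,10],[0,0,0.7,0,0,0,10],[0,0,0.9,0,0,0,10],[0,0,0.9,0,0,0,10],[0,0,0.9,0,0,-0.6,10],[0,0,0.9,0,0,-0.9,10],[0,0,0.9,0,0,-0.97,10],[0,0,0.9,0,0,-0.97,10],[0,0,0.5,0,0,-0.97,10],[0,0,0,0,0,-0.97,10]],
])

```text
time: 19.5
tool_pos: [0.5292, -0.0234, 0.1534]
tcp_rot: [-2.872, 1.271, -0.011]
ft_force: [0.4, -0.6, -0.6]
width: 0.0185
grasp_force: 39.6
```

Request:
arm_command([
  [[0,0,0,0,0,-0.97,10],[0,0,0,0,0,-0.97,10],[0,0,0,0,0,-0.97,10],[0,0,0,0,0,-0.97,10],[0,0,0,0,0,-0.97,10],[0,0,0,0,0,-0.97,10],[0,0,0,0,0,-0.97,10],[0,0,0,0,0,-0.97,10],[0,0,0,0,0,-0.97,10],[0,0,0,0,0,-0.97,10]],
])

```text
time: 20.33
tool_pos: [0.5272, -0.023, 0.1497]
tcp_rot: [1.947, -2.462, 0.002]
ft_force: [-0.3, -0.3, -0.2]
width: 0.0184
grasp_force: 39.6
```

Request:
arm_command([
  [[0,0,0,0,0,-0.97,10],[0,0,0,0,0,-0.97,10],[0,0,0,0,0,-0.97,10],[0,0,0,0,0,-0.97,10],[0,0,0,0,0,-0.97,10],[0,0,0,0,0,-0.97,10],[0,0,0,0,0,-0.97,10],[0,0,0,0,0,-0.97,10],[0,0,0,0,0,-0.97,10],[0,0,0,0,0,-0.97,10]],
])

```text
time: 21.17
tool_pos: [0.5272, -0.023, 0.1497]
tcp_rot: [0.575, -3.085, 0.002]
ft_force: [-0.2, 0.2, 0.3]
width: 0.0188
grasp_force: 39.6
```

Request:
arm_command([
  [[0,0,0,0,0,-0.97,10],[0,0,0,0,0,-0.6,10],[-0.7,0.9,0,0,0,0,10],[-0.7,0.9,0,0,0,0,10],[-0.7,0.9,0,0,0,0,10],[-0.7,0.9,0,0,0,0,10],[-0.6,0.9,0,0,0,0,10],[-0.6,0.9,0,0,0,0,10],[0,0,0,0,0,0,10],[0,0,0,0,0,0,10]],
])

```text
time: 22.0
tool_pos: [0.447, 0.0855, 0.15]
tcp_rot: [0.342, -3.12, 0.003]
ft_force: [-0.7, 0.5, 0.5]
width: 0.0186
grasp_force: 39.6
```

```bash
cat > look.py <<'E'
from h import *
c=grab('wrist'); t=grab('top'); pickle.dump((c,t),open('k.pkl','wb')); s=c['s']
R=cv2.Rodrigues(s['tcp_rot'])[0]
print(s['tool_pos'].round(4),s['joint_positions'].round(2),s['width'],'xang',np.degrees(np.arctan2(R[1,0],R[0,0])).round(2),R[:,2].round(3))
for n,q in(('wrist',c),('top',t)):
    P=cloud(q); x,y,z=P[...,0],P[...,1],P[...,2]
    k=(abs(x-.467)<.13)&(abs(y-.221)<.1)&(z>.028)&(z<.036)
    print(n,k.sum(),cv2.minAreaRect((P[k][:,:2]*1000).astype(np.float32)) if k.sum()>5 else '')
    k=(abs(x-.467)<.1)&(abs(y-.221)<.05)&(z>.009)&(z<.0155)
    nn,l,st,_=cv2.connectedComponentsWithStats(k.astype(np.uint8))
    for i in range(1,nn):
        if st[i,4]>15: print('rib',st[i,4],np.median(P[l==i],0).round(4))
cv2.imwrite('pics/look.png',c['frame'][...,::-1])
E
python3 look.py
```

```text
[0.447  0.0855 0.15  ] [ 0.04 -0.13 -0.24  1.47 -0.   -0.18] 0.018614875472447775 xang -167.51 [-0.003 -0.002 -1.   ]
wrist 2561 ((463.7674560546875, 223.486328125), (161.88609313964844, 117.8839340209961), 3.2808501720428467)
rib 101 [0.4055 0.2025 0.0116]
rib 104 [0.4042 0.2361 0.0114]
rib 83 [0.4787 0.2062 0.0119]
rib 72 [0.4757 0.2397 0.0115]
rib 233 [0.5389 0.2252 0.0121]
top 86 ((464.9111022949219, 238.58822631835938), (161.470703125, 81.67816162109375), 3.246065616607666)
```

View pics/look.png

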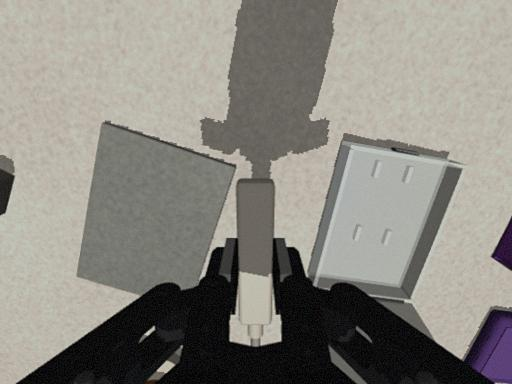

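The case (385,215) is open with its ribs at (376,169), (408,174), (357,233), (387,237). The stick is held straight at (255,250), probe towards the hinge side. Rib lane midline is y≈0.221, yaw ≈3.1°.

Request:
arm_command([
  [[-0.04,0.85,0,0,0,-0.2,10],[-0.04,0.85,0,0,0,-0.2,10],[-0.04,0.85,0,0,0,-0.2,10],[-0.04,0.85,0,0,0,-0.2,10],[-0.04,0.85,0,0,0,-0.2,10],[-0.04,0.85,0,0,0,-0.2,10],[-0.03,0.85,0,0,0,-0.2,10],[-0.03,0.85,0,0,0,-0.24,10],[0,0,0,0,0,0,10],[0,0,0,0,0,0,10]],
])

```text
time: 22.93
tool_pos: [0.4423, 0.2206, 0.15]
tcp_rot: [0.083, -3.138, 0.003]
ft_force: [-0.3, 0.1, -0.5]
width: 0.0184
grasp_force: 39.6
```

```bash
cat > fit.py <<'E'
from h import *
exec(open('look.py').read())
h=np.radians(183.1); delta([.441,.2215,.0115],Rz([0,0,-1],[np.cos(h),np.sin(h),0]))
P=cloud(c); Q=(P-s['tool_pos'])@R
k=(abs(Q[...,1])<.013)&(abs(Q[...,2])<.02)&(abs(Q[...,0])<.1); q=Q[k]
for a in np.arange(-.09,.06,.01):
    b=q[(q[:,0]>a)&(q[:,0]<a+.01)]
    if len(b)>20: print(a.round(3),len(b),((b[:,1].min()+b[:,1].max())/2).round(4),np.median(b[:,2]).round(4),b[:,0].max().round(4))
E
python3 fit.py
```

```text
[0.4423 0.2206 0.15  ] [ 0.33 -0.03 -0.14  1.46 -0.    0.27] 0.01843724725977798 xang -176.98 [-0.003 -0.002 -1.   ]
wrist 2057 ((463.1343688964844, 223.24957275390625), (160.34458923339844, 115.74681091308594), 3.018465280532837)
rib 40 [0.3816 0.2517 0.0117]
rib 80 [0.4058 0.2035 0.0118]
rib 90 [0.4041 0.2364 0.0118]
rib 31 [0.4771 0.2423 0.0114]
rib 41 [0.5094 0.1723 0.0114]
top 83 ((466.6712341308594, 206.8830108642578), (162.31874084472656, 89.6336669921875), 4.200070381164551)
pos units [-0.06  0.08 -6.93] rot units [ 0.02 -0.03  0.03]
-0.07 63 -0.0007 -0.0027 -0.0601
-0.06 157 -0.0007 -0.0046 -0.0501
-0.05 299 -0.0007 -0.0061 -0.04
-0.04 449 -0.0007 -0.0062 -0.03
-0.03 475 -0.0007 -0.0061 -0.02
-0.02 486 -0.0007 -0.0061 -0.01
-0.01 556 -0.0007 -0.0062 -0.0
-0.0 622 0.0014 -0.0062 0.01
0.01 865 -0.0001 -0.0062 0.02
0.02 678 -0.001 -0.0059 0.03
0.03 710 -0.001 -0.0058 0.04
0.04 328 -0.0008 -0.0042 0.0427
```

Request:
arm_command([
  [[-0.03,0.1,-0.7,0,0,0,10],[0,0,-1,0,0,0,10],[0,0,-1,0,0,0,10],[0,0,-1,0,0,0,10],[0,0,-0.8,0,0,0,10],[0,0,-0.7,0,0,0,10],[0,0,-0.6,0,0,0,10],[0,0,-0.5,0,0,0,10],[0,0,-0.3,0,0,0,10],[0,0,-0.15,0,0,0,10]],
])

```text
time: 23.87
tool_pos: [0.4409, 0.2223, 0.0144]
tcp_rot: [0.081, -3.137, 0.003]
ft_force: [0.6, 0.3, -0.4]
width: 0.0185
grasp_force: 39.6
```

Request:
arm_command([
  [[0,0,-0.1,0,0,0,10],[0,0,0,0,0,0,10],[0,0,0,0,0,0,10]],
])

```text
time: 24.12
tool_pos: [0.4419, 0.2231, 0.014]
tcp_rot: [0.082, -3.139, 0.002]
ft_force: [-0.5, -0.7, -0.1]
width: 0.0187
grasp_force: 39.6
```

Lower a touch more, then release.

Request:
arm_command([
  [[0,-0.02,-0.13,0,0,0,10],[0,0,0,0,0,0,10],[0,0,0,0,0,0,20],[0,0,0,0,0,0,24],[0,0,0,0,0,0,32],[0,0,0,0,0,0,40],[0,0,0,0,0,0,45],[0,0,0,0,0,0,45],[0,0,0,0,0,0,45],[0,0,0,0,0,0,45]],
])

```text
time: 24.95
tool_pos: [0.4413, 0.2225, 0.0107]
tcp_rot: [0.082, -3.138, 0.002]
ft_force: [-0.3, 0.6, 0.3]
width: 0.0453
grasp_force: 0.0
```

Request:
arm_command([
  [[0,0,0.4,0,0,0,45],[0,0,0.8,0,0,0,45],[0,0,1,0,0,0,45],[0,0,1,0,0,0,45],[0,0,1,0,0,0,45],[0,0,1,0,0,0,45],[0,0,1,0,0,0,45],[0,0,0.8,0,0,0,45],[0,0,0,0,0,0,45],[0,0,0,0,0,0,45]],
])

```text
time: 25.78
tool_pos: [0.4422, 0.2228, 0.1521]
tcp_rot: [-0.082, 3.14, -0.001]
ft_force: [-0.0, -0.5, -0.2]
width: 0.0448
grasp_force: 0.0
```

```bash
python3 - <<'E'
from h import *
c=grab('wrist'); s=c['s']; print(s['tool_pos'].round(4),s['joint_positions'].round(2),s['ft_force'].round(1))
P=cloud(c); z=P[...,2]; y=np.radians(3.05); C=np.array([.463,.2229]); A=np.array([[np.cos(y),np.sin(y)],[-np.sin(y),np.cos(y)]])
q=(P[...,:2]-C)@A.T
k=(z>.0085)&(z<.022)&(abs(q[...,0])<.075)&(abs(q[...,1])<.0125)
r=q[k]; print(k.sum(),cv2.minAreaRect((r*1000).astype(np.float32)),r.min(0).round(4),r.max(0).round(4)); 
for a in np.arange(-.07,.07,.02):
    m=k&(q[...,0]>a)&(q[...,0]<a+.02)
    if m.sum()>5: print(a.round(3),m.sum(),np.median(z[m]).round(4),q[m][:,1].min().round(4),q[m][:,1].max().round(4))
cv2.imwrite('pics/in.png',c['frame'][...,::-1])
S=grab('side');T=grab('top')
for n,c in(('side',S),('top',T)):
    P=cloud(c); q=(P[...,:2]-C)@A.T; k=(q[...,0]>.06)&(q[...,0]<.14)&(abs(q[...,1])<.07)&(P[...,2]>.05)&(P[...,2]<.22)
    p=P[k];r=q[k]
    for z0 in(.05,.08,.11,.14,.17,.19): 
        m=(p[:,2]>z0)&(p[:,2]<z0+.02); 
        if m.sum()>5: print(n,z0,m.sum(),np.median(r[m],0).round(4),r[m].min(0).round(3),r[m].max(0).round(3))
    print(p[:,2].max())
E
```

```text
[0.4422 0.2228 0.1521] [ 0.33 -0.03 -0.14  1.46 -0.    0.28] [-0.  -0.5 -0.2]
1845 ((0.5399093627929688, -0.33798694610595703), (19.721288681030273, 129.3673858642578), 89.29961395263672) [-0.0641 -0.0103] [0.0653 0.0097]
-0.07 296 0.0156 -0.0095 0.0093
-0.05 395 0.0158 -0.0098 0.0095
-0.03 364 0.0158 -0.01 0.0097
-0.01 341 0.0159 -0.0103 0.0087
0.01 268 0.0157 -0.0103 0.0089
0.03 107 0.0128 -0.0052 0.0036
0.05 74 0.0121 -0.0031 0.0025
side 0.05 24 [ 0.0855 -0.0165] [ 0.084 -0.061] [0.087 0.058]
side 0.08 25 [ 0.0884 -0.0381] [ 0.087 -0.063] [0.091 0.04 ]
side 0.11 27 [ 0.0912 -0.0233] [ 0.09  -0.063] [0.095 0.055]
side 0.14 26 [ 0.094  -0.0202] [ 0.093 -0.062] [0.096 0.046]
side 0.17 33 [ 0.0969 -0.0234] [ 0.095 -0.059] [0.101 0.061]
side 0.19 13 [ 0.0992 -0.004 ] [ 0.098 -0.045] [0.101 0.048]
0.20034457418453844
top 0.05 35 [ 0.0848 -0.0207] [ 0.083 -0.06 ] [0.087 0.028]
top 0.08 40 [ 0.0877 -0.0165] [ 0.085 -0.06 ] [0.09  0.023]
top 0.11 36 [ 0.0906 -0.0148] [ 0.088 -0.058] [0.093 0.025]
top 0.14 42 [ 0.0931 -0.0185] [ 0.092 -0.059] [0.095 0.03 ]
top 0.17 54 [ 0.0961 -0.0183] [ 0.094 -0.059] [0.101 0.031]
top 0.19 33 [ 0.0985 -0.0079] [ 0.095 -0.059] [0.102 0.03 ]
0.2027412092580796
```

View pics/in.png

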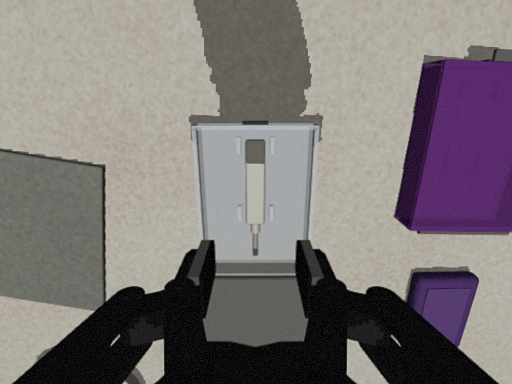

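The thermometer lies flat in the lane at (255,185), probe at (255,240) towards the hinge, with x about -20, centred in y and its top at z = 15.8 mm. The lid leans back about 5°. I'll go over it and push it down from behind.

Request:
arm_command([
  [[0,0,0.8,0,0,0,0],[0,0,1,0,0,0,0],[0,0,1,0,0,0,0],[0,0,1,0,0,0,0],[0,0,1,0,0,0,0],[0,0,0.4,0,0,0,0],[0.5,0.03,0,0,0,0,0],[0.95,0.05,0,0,0,0,0],[0.95,0.05,0,0,0,0,0],[0.95,0.05,0,0,0,0,0]],
])

```text
time: 26.77
tool_pos: [0.5089, 0.2259, 0.2521]
tcp_rot: [0.082, -3.135, 0.004]
ft_force: [-0.2, 0.9, -0.1]
width: -0.0003
grasp_force: 0.0
```

Request:
arm_command([
  [[0.95,0.05,0,0,0,0,0],[0.95,0.05,0,0,0,0,0],[0.95,0.05,0,0,0,0,0],[0.95,0.05,0,0,0,0,0],[0.95,0.05,0,0,0,0,0],[0.95,0.05,0,0,0,0,0],[0,0,0,0,0,0,0],[0,0,0,0,0,0,0]],
])

```text
time: 27.43
tool_pos: [0.6224, 0.2316, 0.2505]
tcp_rot: [0.08, -3.132, 0.004]
ft_force: [-0.2, -0.4, -0.1]
width: 0.0002
grasp_force: 0.0
```

```bash
cat > pos.py <<'E'
from h import *
s=sensors.state(); R=cv2.Rodrigues(s['tcp_rot'])[0]; y=np.radians(3.05); p=s['tool_pos'][:2]-[.463,.2229]
print('case X',round(p[0]*np.cos(y)+p[1]*np.sin(y),4),'Y',round(-p[0]*np.sin(y)+p[1]*np.cos(y),4),'z',s['tool_pos'][2].round(4),R[:,2].round(3),s['joint_positions'].round(2),s['ft_force'].round(1),s['time'])
E
python3 pos.py
```

```text
case X 0.1596 Y 0.0002 z 0.2505 [-0.008 -0.003 -1.   ] [ 0.26  0.46  0.63  1.75 -0.    0.2 ] [-0.2 -0.4 -0.1] 27.4333
```

Request:
arm_command([
  [[0,0,-0.9,0,0,0,0],[0,0,-1,0,0,0,0],[0,0,-1,0,0,0,0],[0,0,-1,0,0,0,0],[0,0,-0.5,0,0,0,0],[-0.8,-0.04,0,0,0,0,0],[-0.8,-0.04,0,0,0,0,0],[-0.6,-0.03,0,0,0,0,0],[-0.5,-0.03,0,0,0,0,0],[-0.5,-0.03,0,0,0,0,0]],
])

```text
time: 28.27
tool_pos: [0.5573, 0.2287, 0.1671]
tcp_rot: [0.082, -3.139, 0.002]
ft_force: [0.5, 0.5, 0.8]
width: -0.0001
grasp_force: 0.4
```

Request:
arm_command([
  [[-0.57,-0.03,-0.05,0,0,0,0],[-0.57,-0.03,-0.05,0,0,0,0],[-0.57,-0.03,-0.05,0,0,0,0],[-0.53,-0.03,-0.2,0,0,0,0],[-0.53,-0.03,-0.2,0,0,0,0],[-0.53,-0.03,-0.2,0,0,0,0],[0,0,0,0,0,0,0]],
])

```text
time: 28.85
tool_pos: [0.4896, 0.225, 0.1512]
tcp_rot: [0.083, -3.136, 0.003]
ft_force: [-0.6, -0.1, 0.1]
width: 0.0001
grasp_force: 0.0
```

```bash
python3 pos.py; cat > lid.py <<'E'
from h import *
C=np.array([.463,.2229]); y=np.radians(3.05); A=np.array([[np.cos(y),np.sin(y)],[-np.sin(y),np.cos(y)]])
c=grab('side'); P=cloud(c); q=(P[...,:2]-C)@A.T; z=P[...,2]
k=(abs(q[...,0])<.12)&(q[...,1]>-.057)&(q[...,1]<-.02)&(z>.03)&(z<.21)
for x0 in np.arange(-.1,.11,.02):
    m=k&(q[...,0]>x0)&(q[...,0]<x0+.02)
    if m.sum()>5: print(x0.round(2),m.sum(),np.median(z[m]).round(4),z[m].max().round(4))
E
python3 lid.py
```

```text
case X 0.0267 Y 0.0007 z 0.1512 [-0.005 -0.002 -1.   ] [ 0.31  0.09 -0.02  1.47 -0.    0.25] [-0.6 -0.1  0.1] 28.85
-0.08 8 0.0316 0.0339
0.0 28 0.1609 0.2089
0.02 43 0.1387 0.2071
0.04 27 0.094 0.2004
0.06 26 0.0588 0.076
0.08 7 0.0357 0.0411
```

Request:
arm_command([
  [[-0.46,-0.02,-0.35,0,0,0,0],[-0.46,-0.02,-0.35,0,0,0,0],[-0.46,-0.02,-0.4,0,0,0,0],[-0.37,-0.02,-0.47,0,0,0,0],[-0.37,-0.02,-0.47,0,0,0,0],[-0.37,-0.02,-0.5,0,0,0,0],[-0.23,-0.01,-0.53,0,0,0,0],[-0.23,-0.01,-0.53,0,0,0,0],[-0.23,-0.01,-0.53,0,0,0,0],[0,0,0,0,0,0,0]],
])

```text
time: 29.73
tool_pos: [0.427, 0.2216, 0.0672]
tcp_rot: [0.082, -3.134, 0.004]
ft_force: [-0.4, 0.3, 0.3]
width: 0.0003
grasp_force: 0.0
```

```bash
python3 pos.py; python3 lid.py
```

```text
case X -0.0361 Y 0.0006 z 0.0672 [-0.006 -0.003 -1.   ] [ 0.34 -0.03 -0.31  1.3  -0.    0.29] [-0.4  0.3  0.3] 29.7333
-0.08 32 0.0699 0.2097
-0.06 82 0.1578 0.2091
-0.04 154 0.1633 0.209
-0.02 54 0.0625 0.2087
0.0 32 0.0521 0.0561
0.02 31 0.0475 0.0532
0.04 25 0.0427 0.0461
0.06 32 0.0377 0.0409
0.08 8 0.0329 0.0362
```

Request:
arm_command([
  [[-0.07,0,-0.4,0,0,0,0],[-0.05,0,-0.4,0,0,0,0],[0,0,-0.3,0,0,0,0],[0,0,-0.25,0,0,0,0],[0,0,-0.15,0,0,0,0],[0,0,-0.1,0,0,0,0],[0,0,-0.05,0,0,0,0],[0,0,0,0,0,0,0]],
])

```text
time: 30.45
tool_pos: [0.4263, 0.2221, 0.0362]
tcp_rot: [0.082, -3.138, 0.002]
ft_force: [0.4, -0.1, 0.4]
width: -0.0
grasp_force: 0.0
```

```bash
python3 pos.py; python3 lid.py
```

```text
case X -0.0367 Y 0.0011 z 0.0362 [-0.002 -0.002 -1.   ] [ 0.34 -0.01 -0.35  1.23 -0.    0.29] [ 0.4 -0.1  0.4] 30.45
-0.08 42 0.0354 0.2097
-0.06 140 0.1679 0.2098
-0.04 204 0.1481 0.2096
-0.02 98 0.1789 0.21
0.0 25 0.0344 0.0373
0.02 32 0.0346 0.0374
0.04 27 0.0346 0.0369
0.06 29 0.0342 0.0364
0.08 9 0.0337 0.038
```

Request:
arm_command([
  [[0,0,-0.1,0,0,0,0],[0,0,-0.1,0,0,0,0],[0,0,0,0,0,0,0]],
])

```text
time: 30.75
tool_pos: [0.4268, 0.2223, 0.0357]
tcp_rot: [0.082, -3.14, 0.002]
ft_force: [-6.5, -2.3, 15.0]
width: 0.0002
grasp_force: 8.2
```

Contact at 15 N, so the lid is on the rim. Retract and check everything.

Request:
arm_command([
  [[0,0,0.3,0,0,0,0],[0,0,0.7,0,0,0,0],[0,0,1,0,0,0,0],[0,0,1,0,0,0,0],[0,0,1,0,0,0,0],[0,0,1,0,0,0,0],[0,0,1,0,0,0,0],[0,0,1,0,0,0,0],[0,0,0,0,0,0,0],[0,0,0,0,0,0,0]],
])

```text
time: 31.58
tool_pos: [0.4275, 0.2225, 0.1735]
tcp_rot: [-0.082, 3.14, -0.0]
ft_force: [0.4, 0.2, -0.4]
width: -0.0001
grasp_force: 0.0
```

```bash
python3 pos.py; python3 lid.py; python3 - <<'E'
from h import *
a=grab('wrist')['frame'];b=grab('side')['frame']
cv2.imwrite('pics/end.png',cv2.resize(np.hstack([a,b])[...,::-1],(800,300)))
E
```

```text
case X -0.0355 Y 0.0015 z 0.1735 [ 0.001 -0.    -1.   ] [ 0.34 -0.07 -0.13  1.51 -0.    0.29] [ 0.4  0.2 -0.4] 31.5833
-0.08 25 0.0344 0.0365
-0.06 30 0.034 0.0368
-0.04 28 0.0346 0.0382
-0.02 27 0.0346 0.0378
0.0 29 0.0348 0.0378
0.02 31 0.0346 0.0369
0.04 25 0.0346 0.0377
0.06 30 0.0343 0.039
0.08 6 0.0329 0.0353
```

View pics/end.png

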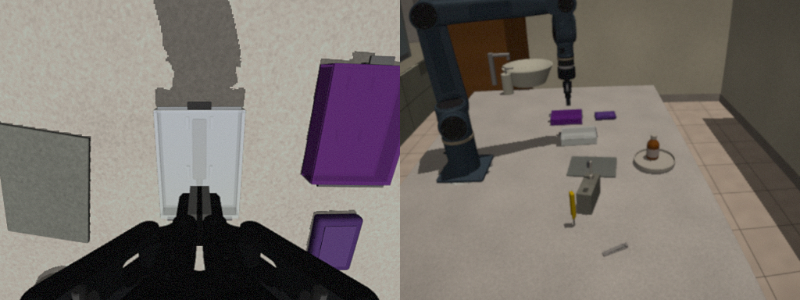

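The lid is flat and shut, with the thermometer visible through it at (199,150). The holder (590,193) and everything else stand where they were, and the arm is clear, so I hand in.

```bash
python3 -c "
from cell import close_job; print(close_job())"
```

```text
the job is handed in; nothing more can be done
None
```

I handed the job in at about 32 s: the thermometer drained on the slab and now lies flat in the case, probe to the hinge, with the lid measured flat on the rim and the holder, toothbrush and other things unmoved in the last view; no verdict came back.

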